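Roll the rolling pin up the display slope to its seat

ROBOT

A 6-joint arm with a two-finger parallel gripper is mounted at the origin on the work surface. World frame = base frame: x ahead of the robot, y to its left, z up, the work surface at z = 0. Lengths are in m, angles in rad, forces in N, time in s.
With the tool pointing down it reaches from about 0.35 to 0.975 m from the base axis. Payload 4.9 kg.
Tool frame: the origin (TCP) lies on the centre line of the jaws, within the pads' length; the fingertips stand ctrl.tcp_to_tips ahead of it and the grasp point (between the pads) lies 3 mm ahead of it (ctrl.tcp_to_tips is the distance from the TCP to the fingertips, in m); z points along the fingers, y is the direction in which the jaws open and shut (so a half turn about z gives the same grasp; the last joint's range is limited). The gripper opens to 85 mm and grips with 20 to 120 N. Pads are 22 mm wide; open, the fingers measure 114 mm over their backs; the gripper's body (76 mm by 85 mm) begins 54 mm behind the grasp point. The pads swing forward as they close: fully open they stand 13 mm farther back than shut.
Start: joints at [1, 0.053, 1.613, -0, 1.476, -0.119], TCP at [0.273, 0.562, 0.253] pointing down, gripper open.
Joint ranges: [-3.01, 3.01], [-1.01, 2.22], [0.06, 2.58], [-1.02, 4.17], [0.09, 2.62], [-3.14, 3.14]. Speed limits (rad/s): [2.57, 2.57, 3.14, 3.14, 3.14, 3.14].

INTERFACE

Orientations are given as a rotation vector (axis times angle).
In Python, from station import ctrl, vision gives the robot as it stands.
- The arm moves only by the tool jog_arm, never from a script. Its argument "deltas" is a list of rows, each a list of 7 numbers: the turn, a rotation vector about the tool's x, y, z in rad, then the shift along the tool's x, y, z in cm, then the opening, from 0 (shut) to 1 (fully open). A call has 1 to 12 rows; each row shifts and turns the commanded pose from where the row before left it, along the tool's axes as they then stand; what a row does not reach is not made up. A row lasts 1/12 s, in which the tool goes at most 41.7 mm and 7.16 degrees, less where a joint would pass 70% of its speed; a pose out of reach is approached as far as the arm can. A call with a gripper value outside its range is refused whole. The fingers move at their own pace and stop on an object; "grip_force" is the grip in N (left out, the last holds). Time passes only in rows, so rows that do not move let the fingers close. It gives the time, the measured TCP pose, the force and the opening at its end, in the units of the state.
- ctrl.get_obs(): the state, without advancing time (a new reading comes with each control period).
- vision.get_image(name): name is "side" or "top" or "wrist"; returns (picture, depth): 480x640x3 uint8, red, green, blue; 480x640 float32, m along the optical axis (not along the pixel's ray), 0 where there is no reading.
- vision.calibration(name): a dict with "fx", "fy", "cx", "cy" (pixels), "rvec" (rotation vector, rad) and "tvec" (3), from world to camera coordinates, as OpenCV has them; the wrist camera has in their place "hand_eye" (4x4, takes a point from camera to tool coordinates, whose origin is the TCP and whose axes are the flange's). Camera axes: x right, y down, z forward; pixel columns grow to the right and rows downward; lengths in m; the calibration is good to about 2 mm. A picture is of the moment at which its call begins: read the wrist's pose just before it. calibration takes no time and is no camera call.
- ctrl.finish_job(): hands the job in, once; it reports no verdict.
The state is a dict: "t": time; "q": joint angles; "dq": joint speeds; "effort": joint torques, N m; "tool_pos": TCP position; "tool_rot": TCP orientation; "contact_force": force on the tool from outside, world axes, zero at the start; "wrist_torque": the same for the moment, N m; "opening": finger opening in m.
Only numpy, scipy, OpenCV 4.12 (cv2) and the standard library are available. Lean on these libraries where they do the work, as an engineer would, in place of code of your own. Each camera call takes 0.05 s, during which the arm holds its last target. There are 200 camera calls.

TASK

With your fingertips, slowly and gently push the steel rolling pin from the foot of the sloped wooden stand up the slope and over the crest, so that it comes to rest in the seat (the dark strip at the top), snug against the stop rail; then take the hand away. Do not grasp or lift the pin, and do not let it run away from your fingers back down the slope. Leave the pepper mill, the tin and the cup standing where they are.

Things in the scene. Friction and masses are not known exactly. Their poses are not given: they have to be found in the camera images.
- stand: Fixed wooden stand, 259 mm long (x), 209 mm wide (y). Origin on the counter under it; x uphill, y across, z up. Foot lip at x -132 to -122 mm, top z 18 mm; bed rising 8 degrees from x -122, z 10 mm to the crest at x 60, z 35.6 mm; then a dark seat dipping 5 degrees to the stop rail: face at x 115 mm, top z 63 mm. Lane 185 mm wide between cheeks 12 mm thick, about 15 mm above the bed
- slope: The stand's sloping bed, 8 degrees (fixed to the stand): origin on the bed's surface at its foot edge, mid-lane (x -122, z 10 mm of the stand); x uphill along the bed, y across, z square to its surface. The crest is at its x = 184 mm
- seat (a point): Point on the stand where the middle of the pin's axis lies when the pin is seated against the stop rail: x 91 mm, z 57 mm of the stand, mid-lane
- pin: Loose plain polished (slippery) steel rolling pin: cylinder 48 mm in diameter, 180 mm long, 0.4 to 0.85 kg. Origin at its centre, y along its axis (x, z turn as it rolls). Starts across the lane at the foot, leaning on the lip, axis 24 mm off the bed. Rolls freely: left anywhere below the crest it runs back down; just past the crest it rolls on by itself to the stop rail
- mill_mid (a point): Loose dark wooden pepper mill, 145 mm tall, 54 mm wide at the foot; the point is on its axis, 70 mm up. Bystander
- tin_mid (a point): Loose tin can, 64 mm in diameter, 85 mm tall; the point is on its axis, half-way up. Bystander
- cup_mid (a point): Loose metal cup, 68 mm across the rim, 70 mm tall; the point is on its axis, half-way up. Bystander
There are look-alikes about, which are no part of the job. What is shaped like the part that bears mill_mid but green is not meant.

How it is judged:
On the way:
1. the fingers push the pin up the middle of the slope (x of pin in the frame of slope between 0.08 and 0.16 m and contact force between the fingers and pin above 0.05 N).
At the end, for the whole second after the job is handed in: the pin lies at rest in the seat, its axis within 5 mm of where it touches the stop rail and within 4 mm of its seated height, square to the lane within 0.06 rad; mill, tin and cup stand upright (x of pin in the frame of stand between 0.086 and 0.095 m and z of pin in the frame of stand between 0.053 and 0.061 m and angle between the y axis of pin and the y axis of stand, either way round below 0.06 rad and linear speed of pin below 0.02 m/s and angle between each of mill_mid, tin_mid, cup_mid's own z axis and vertical below 0.15 rad).
It fails at once if the pin is lifted: its axis more than 12 mm higher off the sloping bed than when it lies on it (z of pin in the frame of slope above 0.036 m).
It fails at once if the pin runs away or is flicked: faster than 0.3 m/s (linear speed of pin above 0.3 m/s).
It fails at once if the pin is gripped or rammed: more than 30 N between fingers and pin (contact force between the fingers and pin above 30 N).
It fails at once if the mill, the tin or the cup is moved more than 15 mm (distance of any of mill_mid, tin_mid, cup_mid from where it was at the start of the episode above 0.015 m).
It also fails if it takes over 38 s, if anything falls off the work surface, if the arm or the gripper's body presses on something with over 40 N, if the wrist force passes 120 N, or if a joint passes its speed limit or range.

## Working session

There is one attempt and no reset: what is moved stays moved. The work goes in short steps, Python scripts to look and compute and a tool call to move; the robot and the scene stay as the last step left them, time stands still between calls to the robot, and variables do not carry over. Pictures are saved under pics/ and viewed, about 8 in all and at most 12, crops included, and the job is handed in when it is done.

Besides the shell and the picture viewer there is one more tool, called after "Call:" as a command line: name --pt "numbers of a row" for each row, then --argument value for the rest. jog_arm: Moves the arm, as the interface text tells. Its arguments: {"type":"object","properties":{"deltas":{"type":"array"},"grip_force":{"type":"number"}},"required":["deltas"]}

```bash
mkdir -p pics; ls; python3 - <<'E'
from station import ctrl, vision
import cv2, numpy as np
print(ctrl.get_obs(), ctrl.tcp_to_tips)
for n in ("top","side"):
    im,d=vision.get_image(n); c=vision.calibration(n); print(n,c)
    cv2.imwrite(f"pics/{n}0.png",im[:,:,::-1]); np.savez(f"pics/{n}0.npz",im=im,d=d)
E
```

```text
pics
{'t': 0.0, 'q': array([ 1.00001074e+00,  5.33615538e-02,  1.61429586e+00, -4.58488453e-06,
        1.47599082e+00, -1.18996925e-01]), 'dq': array([-7.74662277e-04,  8.40725479e-05,  2.33156333e-03,  1.45132593e-03,
       -3.36114208e-04, -6.06547509e-04]), 'effort': array([ 1.99231792e-03, -3.93678331e+01, -3.70180535e+01,  1.12095561e-04,
        6.80013283e-03,  9.23419975e-06]), 'tool_pos': array([0.27254487, 0.56180416, 0.25205895]), 'tool_rot': array([-7.03492129e-01, -3.06110352e+00,  3.04051217e-03]), 'contact_force': array([-1.11411933, -0.82274995, -0.81761466]), 'wrist_torque': array([-0.01942239, -0.01750172, -0.02030502]), 'opening': 0.08566369364468535} 0.022
top {'fx': 541.3099978685418, 'fy': 541.3099978685418, 'cx': 321.6430795774544, 'cy': 235.90109716474217, 'rvec': array([ 2.22247955, -1.98017862,  0.21613735]), 'tvec': array([0.05014994, 0.64823995, 1.05765865])}
side {'fx': 586.7248913781425, 'fy': 586.7248913781425, 'cx': 315.90222174227335, 'cy': 248.21829994587245, 'rvec': array([ 1.96984182, -0.76906184,  0.46450984]), 'tvec': array([-0.39146903,  0.32496702,  0.82503301])}
```

View pics/top0.png

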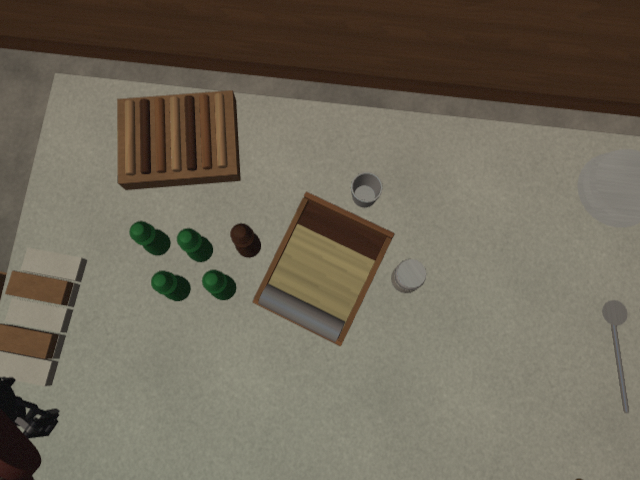

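View pics/side0.png

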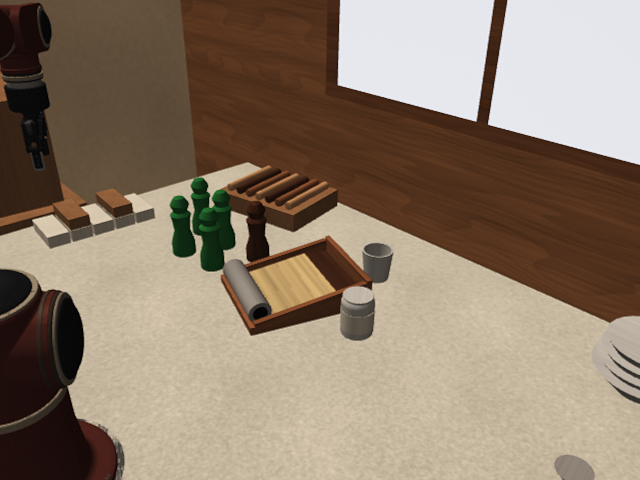

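The top view shows the stand with corners at about (254,301), (341,344), (393,234) and (306,194). The steel pin is at the foot, around (300,312), and the dark seat is at the upper right.
- **Could pass for the pin:** the pin itself (300,312), the dowels in the tray (175,135) and the spoon (620,360). Only the first is a steel cylinder on the stand.
- **Could pass for the mill:** the dark brown one (243,238), which is the one meant, and the green ones (145,233), (190,240), (165,283) and (215,283), which are not.
- **Tin:** (410,275). **Cup:** (366,190).

```bash
cat > h.py <<'E'
import numpy as np, cv2
from station import ctrl, vision
def ray(n,uv,z):
    c=vision.calibration(n); R=cv2.Rodrigues(c["rvec"])[0]; o=-R.T@c["tvec"]
    d=R.T@np.array([(uv[0]-c["cx"])/c["fx"],(uv[1]-c["cy"])/c["fy"],1]); return o+d*(z-o[2])/d[2]
def cloud(n,d):
    c=vision.calibration(n); R=cv2.Rodrigues(c["rvec"])[0]; v,u=np.indices(d.shape)
    P=np.stack([(u-c["cx"])/c["fx"]*d,(v-c["cy"])/c["fy"]*d,d],-1); return (P-c["tvec"])@R
def proj(n,p):
    c=vision.calibration(n); return cv2.projectPoints(np.array(p,float).reshape(-1,3),c["rvec"],c["tvec"],np.array([[c["fx"],0,c["cx"]],[0,c["fy"],c["cy"]],[0,0,1]]),None)[0].reshape(-1,2)
E
python3 - <<'E'
from h import *
f=np.load("pics/top0.npz"); im,d=f["im"],f["d"]; P=cloud("top",d)
np.set_printoptions(precision=4,suppress=True)
ok=(d>0)
print("table z",np.median(P[400:440,300:400,2]))
# stand: high & in roi
roi=np.zeros(d.shape,np.uint8); cv2.fillPoly(roi,[np.array([[248,303],[342,352],[400,232],[304,186]])],1)
hsv=cv2.cvtColor(im,cv2.COLOR_RGB2HSV)
m=(roi>0)&ok&(P[...,2]>0.012)
rect=cv2.minAreaRect(P[m][:,:2].astype(np.float32)); print("stand rect",rect, cv2.boxPoints(rect))
for uv,z in [((254,301),.025),((341,344),.025),((393,234),.063),((306,194),.063)]: print(uv,ray("top",uv,z))
g=(roi>0)&(hsv[...,1]<40)&(P[...,2]>.03)&ok
print("pin n",g.sum(),cv2.minAreaRect(P[g][:,:2].astype(np.float32)),P[g][:,2].max())
for nm,(u0,u1,v0,v1) in dict(mill=(225,262,218,260),tin=(392,430,255,296),cup=(348,384,170,210)).items():
    q=P[v0:v1,u0:u1].reshape(-1,3); q=q[(q[:,2]>.03)]
    if nm!='mill': q=q[q[:,2]>q[:,2].max()-.02]
    print(nm,cv2.minEnclosingCircle(q[:,:2].astype(np.float32)),q[:,2].max())
E
```

```text
table z -0.0010148836858160095
stand rect ((0.5783693194389343, 0.11528488993644714), (0.2094145119190216, 0.2595064342021942), 70.46286010742188) [[ 0.4211  0.06  ]
 [ 0.6656 -0.0268]
 [ 0.7357  0.1706]
 [ 0.4911  0.2574]]
(254, 301) [0.4917 0.251  0.025 ]
(341, 344) [0.4242 0.059  0.025 ]
(393, 234) [ 0.6609 -0.0237  0.063 ]
(306, 194) [0.7264 0.168  0.063 ]
pin n 1846 ((0.47864657640457153, 0.14867550134658813), (0.17962802946567535, 0.04371285066008568), 70.40138244628906) 0.06605153678735369
mill ((0.5166516304016113, 0.1969279944896698), 0.15106157958507538) 1.1708725148761243
tin ((0.40037235617637634, 0.10065481811761856), 9.999999747378752e-05) 1.1708725148761243
cup ((0.40037235617637634, 0.10065481811761856), 9.999999747378752e-05) 1.1708725148761243
```

```bash
python3 - <<'E'
from h import *
np.set_printoptions(precision=4,suppress=True)
O=np.array([.5807,.1145]);u=np.array([.9424,-.3344]);w=np.array([.3344,.9424])
for nm,uv,z in [("mill head",(239,233),.135),("tin top",(412,271),.085),("cup rim",(366,186),.07),("g1",(210,280),.135),("g2",(187,237),.135),("g3",(160,280),.135)]:
    p=ray("top",uv,z); r=p[:2]-O; print(nm,p,"stand x,y",r@u,r@w)
print(proj("side",ray("top",(239,233),.135)),proj("side",ray("top",(412,271),.085)))
print(vision.calibration("wrist")["hand_eye"])
o=ctrl.get_obs(); R=cv2.Rodrigues(o["tool_rot"])[0]; print(R)
t=np.r_[O-.180*u-.002*w,.20]; print("target",t,"delta in tool after yaw -.1105 (cm)",(R@cv2.Rodrigues(np.array([0,0,-.1105]))[0]).T@(t-o["tool_pos"])*100)
a=cv2.imread("pics/top0.png")[170:360,220:440]; cv2.imwrite("pics/crop.png",cv2.resize(a,None,fx=3,fy=3))
E
```

```text
mill head [0.6111 0.2844 0.135 ] stand x,y -0.02814601870568045 0.1703155660918656
tin top [ 0.5837 -0.0661  0.085 ] stand x,y 0.06318971764794774 -0.16924462019550846
cup rim [0.7567 0.0431 0.07  ] stand x,y 0.18969435196604537 -0.008407064698431822
g1 [0.5131 0.3262 0.135 ] stand x,y -0.13452238530077862 0.17689857998723188
g2 [0.5915 0.3842 0.135 ] stand x,y -0.08003376328377834 0.2577814846987282
g3 [0.502  0.4216 0.135 ] stand x,y -0.17683602636527282 0.26311498480964196
[[254.303  205.2703]] [[359.657  293.5569]]
[[ 0.0001 -0.961  -0.2767  0.07  ]
 [ 1.      0.0002 -0.0005 -0.    ]
 [ 0.0006 -0.2767  0.961  -0.1204]
 [ 0.      0.      0.      1.    ]]
[[-0.8997  0.4366 -0.001 ]
 [ 0.4366  0.8997 -0.0016]
 [ 0.0002 -0.0018 -1.    ]]
target [0.4104 0.1728 0.2   ] delta in tool after yaw -.1105 (cm) [-26.0105 -32.0376   5.2644]
```

View pics/crop.png

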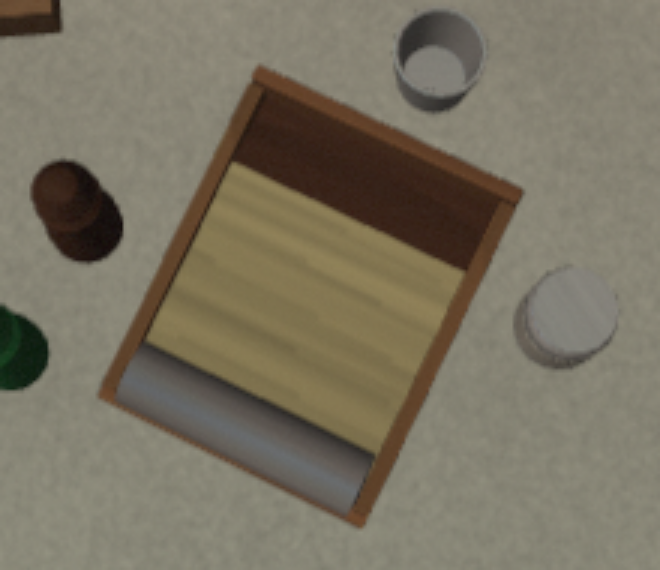

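The crop confirms the choice: steel pin across the foot, dark seat at the top, brown mill on the left, cup behind the rail and tin on the right. All the bystanders are at least 60 mm outside the push lane.

Call:
jog_arm --pt "0 0 -0.1105 0 0 0 0.6" --pt "0 0 0 -2.36 -2.91 0 0.6" --pt "0 0 0 -2.36 -2.91 0 0.6" --pt "0 0 0 -2.36 -2.91 0 0.6" --pt "0 0 0 -2.36 -2.91 0 0.6" --pt "0 0 0 -2.36 -2.91 0 0.6" --pt "0 0 0 -2.36 -2.91 0 0.6" --pt "0 0 0 -2.36 -2.91 0 0.6" --pt "0 0 0 -2.36 -2.91 0 0.6" --pt "0 0 0 -2.36 -2.91 0 0.6" --pt "0 0 0 -2.36 -2.91 0 0.6" --pt "0 0 0 -2.36 -2.91 0 0.6" --grip_force 20

```text
t: 1.1
tool_pos: [0.4102, 0.172, 0.2529]
tool_rot: [-0.533, -3.096, 0.0]
contact_force: [1.0, -0.3, -0.5]
opening: 0.051
```

Call:
jog_arm --pt "0 0 0 0 0 2.5 0.6" --pt "0 0 0 0 0 2.5 0.6" --pt "0 0 0 0 0 2.5 0.6" --pt "0 0 0 0 0 2.5 0.6" --pt "0 0 0 0 0 2.5 0.6" --pt "0 0 0 0 0 2.5 0.6" --pt "0 0 0 0 0 0 0.6" --pt "0 0 0 0 0 0 0.6"

```text
t: 1.77
tool_pos: [0.4089, 0.1734, 0.1019]
tool_rot: [-0.533, -3.092, 0.003]
contact_force: [0.4, -0.3, 1.6]
opening: 0.0511
```

Call:
jog_arm --pt "0 0 0 0 0 1.25 0.6" --pt "0 0 0 0 0 1.25 0.6" --pt "0 0 0 0 0 1.25 0.6" --pt "0 0 0 0 0 1.25 0.6" --pt "0 0 0 0 0 0 0.6" --pt "0 0 0 0 0 0 0.6"

```text
t: 2.27
tool_pos: [0.4111, 0.174, 0.0547]
tool_rot: [0.533, 3.095, 0.001]
contact_force: [-0.3, -0.3, 0.4]
opening: 0.051
```

```bash
python3 - <<'E'
from h import *
np.set_printoptions(precision=4,suppress=True)
O=np.array([.5807,.1145]);u=np.array([.9424,-.3344]);w=np.array([.3344,.9424])
o=ctrl.get_obs(); R=cv2.Rodrigues(o["tool_rot"])[0]; r=o["tool_pos"][:2]-O; print(o["tool_pos"],r@u,r@w, R[:2,0]@u,R[:2,1]@u)
a,_=vision.get_image("side"); b,_=vision.get_image("wrist")
cv2.imwrite("pics/s1.png",np.hstack([cv2.resize(a[180:360,150:390],(480,360)),cv2.resize(b,(320,360))])[:,:,::-1])
E
```

```text
[0.4111 0.174  0.0547] -0.17967219527825748 -0.0006498883097697573 -0.999969838341543 0.00021917566135015772
```

View pics/s1.png

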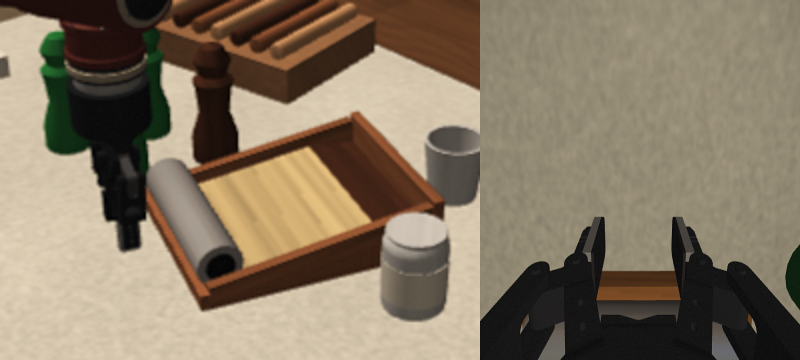

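The side view shows the open fingers hanging just downhill of the foot, near tip at crop (128,247). The pin lies against the lip, the mill is clear behind, and the fingers line up with the lane. Next I'll work out the tip height.

```bash
python3 - <<'E'
from h import *
O=np.array([.5807,.1145]);u=np.array([.9424,-.3344]);w=np.array([.3344,.9424])
for z in (.025,.03,.035,.04):
    for y in(-.03,-.045): print(z,y,proj("side",np.r_[O-.18*u+y*w,z]))
print("seen",150+128/2,180+247/2)
E
```

```text
0.025 -0.03 [[214.65324432 309.19758193]]
0.025 -0.045 [[216.67297092 313.34440634]]
0.03 -0.03 [[214.46327447 307.08877165]]
0.03 -0.045 [[216.48534602 311.2222139 ]]
0.035 -0.03 [[214.272492  304.9709408]]
0.035 -0.045 [[216.29691002 309.09084734]]
0.04 -0.03 [[214.08089171 302.84403138]]
0.04 -0.045 [[216.10765767 306.95024703]]
seen 214.0 303.5
```

Call:
jog_arm --pt "0 0 0 0 0 0.4 0.6" --pt "0 0 0 0 0 0.4 0.6" --pt "0 0 0 -0.3 0 0 0.6" --pt "0 0 0 -0.3 0 0 0.6" --pt "0 0 0 -0.3 0 0 0.6" --pt "0 0 0 -0.3 0 0 0.6" --pt "0 0 0 -0.3 0 0 0.6" --pt "0 0 0 -0.3 0 0 0.6" --pt "0 0 0 -0.3 0 0 0.6" --pt "0 0 0 -0.2 0 0 0.6" --pt "0 0 0 -0.2 0 0 0.6" --pt "0 0 0 -0.2 0 0 0.6"

```text
t: 3.37
tool_pos: [0.4359, 0.1646, 0.0453]
tool_rot: [-0.533, -3.096, 0.0]
contact_force: [-0.4, -0.5, 0.0]
opening: 0.0516
```

Call:
jog_arm --pt "0 0 0 -0.15 0 0 0.6" --pt "0 0 0 -0.15 0 0 0.6" --pt "0 0 0 -0.15 0 0 0.6" --pt "0 0 0 -0.15 0 0 0.6" --pt "0 0 0 -0.15 0 0 0.6" --pt "0 0 0 -0.15 0 -0.02 0.6" --pt "0 0 0 -0.15 0 -0.02 0.6" --pt "0 0 0 -0.15 0 -0.02 0.6" --pt "0 0 0 -0.15 0 -0.02 0.6" --pt "0 0 0 -0.15 0 -0.02 0.6" --pt "0 0 0 -0.15 0 -0.02 0.6" --pt "0 0 0 -0.15 0 -0.02 0.6"

```text
t: 4.37
tool_pos: [0.4527, 0.1587, 0.0467]
tool_rot: [-0.533, -3.096, 0.0]
contact_force: [-3.2, 2.2, 2.2]
opening: 0.0511
```

```bash
cat > look.py <<'E'
from h import *
import sys
O=np.array([.5807,.1145]);u=np.array([.9424,-.3344]);w=np.array([.3344,.9424])
o=ctrl.get_obs(); r=o["tool_pos"][:2]-O; print("t",o["t"],"tcp stand",r@u,r@w,o["tool_pos"][2],o["contact_force"])
a,d=vision.get_image("side"); P=cloud("side",d); hsv=cv2.cvtColor(a,cv2.COLOR_RGB2HSV)
q=P[...,:2]-O; x,y=q@u,q@w; m=(d>0)&(abs(y)<.1)&(x>-.15)&(x<.115)&(hsv[...,1]<50)&(hsv[...,2]>50)&(P[...,2]>.02)
X,Y,Z=x[m],y[m],P[...,2][m]
for lo,hi in((-.1,-.05),(-.02,.02),(.05,.1)):
    s=(Y>lo)&(Y<hi); print((lo,hi),s.sum(), s.any() and (np.percentile(X[s],[2,98]),Z[s].max()))
cv2.imwrite(sys.argv[1],cv2.resize(a[160:360,150:420],None,fx=2.5,fy=2.5)[:,:,::-1])
E
python3 look.py pics/s2.png
```

```text
t 4.3667 tcp stand -0.135400851322711 -0.0011685047962587303 0.04666736805246287 [-3.17007414  2.16409155  2.23039954]
(-0.1, -0.05) 455 (array([-0.13681866, -0.08243814]), np.float64(0.13503390882448718))
(-0.02, 0.02) 109 (array([-0.10927555, -0.08283206]), np.float64(0.1321956077844443))
(0.05, 0.1) 24 (array([-0.09321502, -0.07957252]), np.float64(0.06084866873410097))
```

View pics/s2.png

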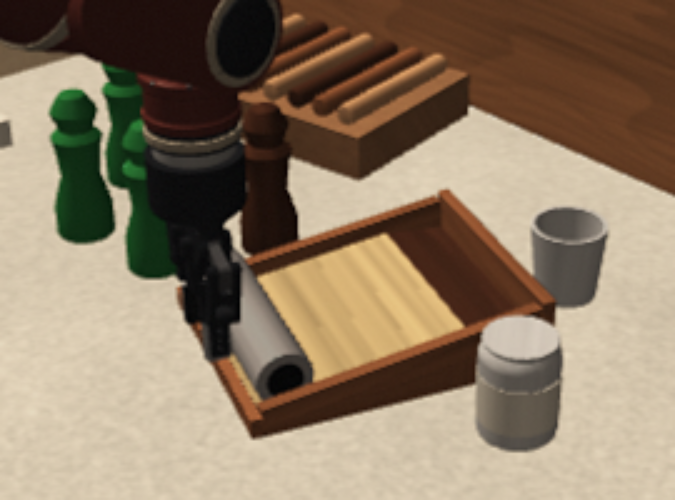

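Contact is made: about 4 N on the fingers, with the near fingertip against the pin at crop (215,345). The pin is square in the lane. I'll carry on up the slope.

Call:
jog_arm --pt "0 0 0 -0.2 0 -0.028 0.6" --pt "0 0 0 -0.25 0 -0.035 0.6" --pt "0 0 0 -0.25 0 -0.035 0.6" --pt "0 0 0 -0.25 0 -0.035 0.6" --pt "0 0 0 -0.25 0 -0.035 0.6" --pt "0 0 0 -0.25 0 -0.035 0.6" --pt "0 0 0 -0.25 0 -0.035 0.6" --pt "0 0 0 -0.25 0 -0.035 0.6" --pt "0 0 0 -0.25 0 -0.035 0.6" --pt "0 0 0 -0.25 0 -0.035 0.6" --pt "0 0 0 -0.25 0 -0.035 0.6" --pt "0 0 0 -0.2 0 -0.028 0.6"

```text
t: 5.42
tool_pos: [0.4804, 0.1489, 0.0509]
tool_rot: [0.533, 3.096, -0.0]
contact_force: [-2.5, 1.5, 1.9]
opening: 0.0511
```

```bash
python3 look.py pics/s3.png
```

```text
t 5.4167 tcp stand -0.10597134575370556 -0.001152172765511376 0.05085305280087974 [-2.48988032  1.49220205  1.89471566]
(-0.1, -0.05) 439 (array([-0.10745481, -0.05219071]), np.float64(0.13784422485769676))
(-0.02, 0.02) 114 (array([-0.13760171, -0.05443992]), np.float64(0.26965989899069837))
(0.05, 0.1) 13 (array([-0.11917827, -0.04376371]), np.float64(0.10298379966828318))
```

Call:
jog_arm --pt "0 0 0 -0.25 0 -0.035 0.6" --pt "0 0 0 -0.25 0 -0.035 0.6" --pt "0 0 0 -0.25 0 -0.035 0.6" --pt "0 0 0 -0.25 0 -0.035 0.6" --pt "0 0 0 -0.25 0 -0.035 0.6" --pt "0 0 0 -0.25 0 -0.035 0.6" --pt "0 0 0 -0.25 0 -0.035 0.6" --pt "0 0 0 -0.25 0 -0.035 0.6" --pt "0 0 0 -0.25 0 -0.035 0.6" --pt "0 0 0 -0.25 0 -0.035 0.6" --pt "0 0 0 -0.25 0 -0.035 0.6" --pt "0 0 0 -0.25 0 -0.035 0.6"

```text
t: 6.47
tool_pos: [0.5086, 0.1389, 0.055]
tool_rot: [-0.533, -3.096, 0.0]
contact_force: [-2.5, 1.7, 1.8]
opening: 0.051
```

Call:
jog_arm --pt "0 0 0 -0.25 0 -0.035 0.6" --pt "0 0 0 -0.25 0 -0.035 0.6" --pt "0 0 0 -0.25 0 -0.035 0.6" --pt "0 0 0 -0.25 0 -0.035 0.6" --pt "0 0 0 -0.25 0 -0.035 0.6" --pt "0 0 0 -0.25 0 -0.035 0.6" --pt "0 0 0 -0.25 0 -0.035 0.6" --pt "0 0 0 -0.25 0 -0.035 0.6" --pt "0 0 0 -0.25 0 -0.035 0.6" --pt "0 0 0 -0.25 0 -0.035 0.6" --pt "0 0 0 -0.25 0 -0.035 0.6" --pt "0 0 0 -0.25 0 -0.035 0.6"

```text
t: 7.47
tool_pos: [0.5368, 0.1288, 0.0592]
tool_rot: [-0.534, -3.096, -0.0]
contact_force: [-3.0, 0.7, 1.6]
opening: 0.0512
```

```bash
python3 look.py pics/s4.png
```

```text
t 7.4667 tcp stand -0.04612925871122265 -0.0011809890453865213 0.05917702271371914 [-3.01778959  0.65853592  1.62594845]
(-0.1, -0.05) 438 (array([-0.04704916,  0.00743084]), np.float64(0.14577332943411295))
(-0.02, 0.02) 90 (array([-0.07819845,  0.00459573]), np.float64(0.22261466543434735))
(0.05, 0.1) 2 (array([-0.02762629, -0.02671796]), np.float64(0.0656372966336151))
```

View pics/s4.png

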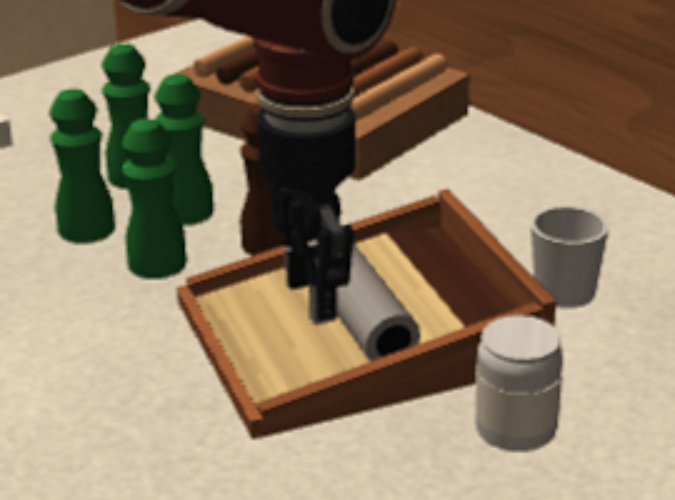

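The pin is mid-slope and square, in contact with the fingers, its near end at crop (395,335). The bystanders are undisturbed. Next come two more strokes, then a slower pass over the crest.

Call:
jog_arm --pt "0 0 0 -0.25 0 -0.035 0.6" --pt "0 0 0 -0.25 0 -0.035 0.6" --pt "0 0 0 -0.25 0 -0.035 0.6" --pt "0 0 0 -0.25 0 -0.035 0.6" --pt "0 0 0 -0.25 0 -0.035 0.6" --pt "0 0 0 -0.25 0 -0.035 0.6" --pt "0 0 0 -0.25 0 -0.035 0.6" --pt "0 0 0 -0.25 0 -0.035 0.6" --pt "0 0 0 -0.25 0 -0.035 0.6" --pt "0 0 0 -0.25 0 -0.035 0.6" --pt "0 0 0 -0.25 0 -0.035 0.6" --pt "0 0 0 -0.25 0 -0.035 0.6"

```text
t: 8.52
tool_pos: [0.5651, 0.1188, 0.0634]
tool_rot: [-0.533, -3.096, 0.0]
contact_force: [-3.3, 1.5, 1.9]
opening: 0.0513
```

Call:
jog_arm --pt "0 0 0 -0.25 0 -0.035 0.6" --pt "0 0 0 -0.25 0 -0.035 0.6" --pt "0 0 0 -0.25 0 -0.035 0.6" --pt "0 0 0 -0.25 0 -0.035 0.6" --pt "0 0 0 -0.25 0 -0.035 0.6" --pt "0 0 0 -0.25 0 -0.035 0.6" --pt "0 0 0 -0.25 0 -0.035 0.6" --pt "0 0 0 -0.25 0 -0.035 0.6" --pt "0 0 0 -0.25 0 -0.035 0.6" --pt "0 0 0 -0.2 0 -0.028 0.6" --pt "0 0 0 -0.15 0 -0.021 0.6" --pt "0 0 0 -0.12 0 -0.016 0.6"

```text
t: 9.52
tool_pos: [0.5907, 0.1097, 0.0672]
tool_rot: [-0.533, -3.096, -0.0]
contact_force: [-3.8, 1.5, 2.5]
opening: 0.0516
```

```bash
python3 look.py pics/s5.png
```

```text
t 9.5167 tcp stand 0.011034805394598201 -0.0011696578850761122 0.06720463421071227 [-3.76834316  1.4960989   2.52869214]
(-0.1, -0.05) 425 (array([0.00793152, 0.06474465]), np.float64(0.15387668749357813))
(-0.02, 0.02) 71 (array([-0.02198066,  0.060869  ]), np.float64(0.28696824506543306))
(0.05, 0.1) 4 (array([-0.00100394,  0.00048628]), np.float64(0.12489535456525928))
```

Call:
jog_arm --pt "0 0 0 -0.12 0 -0.017 0.6" --pt "0 0 0 -0.12 0 -0.017 0.6" --pt "0 0 0 -0.12 0 -0.017 0.6" --pt "0 0 0 -0.12 0 -0.017 0.6" --pt "0 0 0 -0.12 0 -0.017 0.6" --pt "0 0 0 -0.12 0 -0.017 0.6" --pt "0 0 0 -0.12 0 -0.017 0.6" --pt "0 0 0 -0.12 0 -0.017 0.6" --pt "0 0 0 -0.12 0 -0.017 0.6" --pt "0 0 0 -0.12 0 -0.017 0.6" --pt "0 0 0 -0.12 0 -0.017 0.6" --pt "0 0 0 -0.12 0 -0.017 0.6"

```text
t: 10.57
tool_pos: [0.6048, 0.1046, 0.0693]
tool_rot: [0.534, 3.094, -0.0]
contact_force: [0.1, 0.2, -0.1]
opening: 0.0515
```

Call:
jog_arm --pt "0 0 0 -0.12 0 0 0.6" --pt "0 0 0 -0.12 0 0 0.6" --pt "0 0 0 -0.12 0 0 0.6" --pt "0 0 0 -0.12 0 0 0.6" --pt "0 0 0 -0.12 0 0 0.6" --pt "0 0 0 -0.12 0 0 0.6" --pt "0 0 0 -0.12 0 0 0.6" --pt "0 0 0 -0.12 0 0 0.6" --pt "0 0 0 -0.12 0 0 0.6" --pt "0 0 0 0 0 0 0.6" --pt "0 0 0 0 0 0 0.6" --pt "0 0 0 0 0 0 0.6"

```text
t: 11.57
tool_pos: [0.6142, 0.1013, 0.0692]
tool_rot: [-0.534, -3.096, 0.0]
contact_force: [-0.1, 0.6, 0.4]
opening: 0.0513
```

```bash
python3 look.py pics/s6.png
```

```text
t 11.5667 tcp stand 0.03601567237697179 -0.0012210127712505286 0.06917410489853344 [-0.11788535  0.5578663   0.37451905]
(-0.1, -0.05) 406 (array([0.03486202, 0.10720924]), np.float64(0.15538453495680662))
(-0.02, 0.02) 188 (array([0.00375042, 0.10180643]), np.float64(0.28870193744741834))
(0.05, 0.1) 11 (array([0.06612218, 0.10105597]), np.float64(0.07778162132098726))
```

View pics/s6.png

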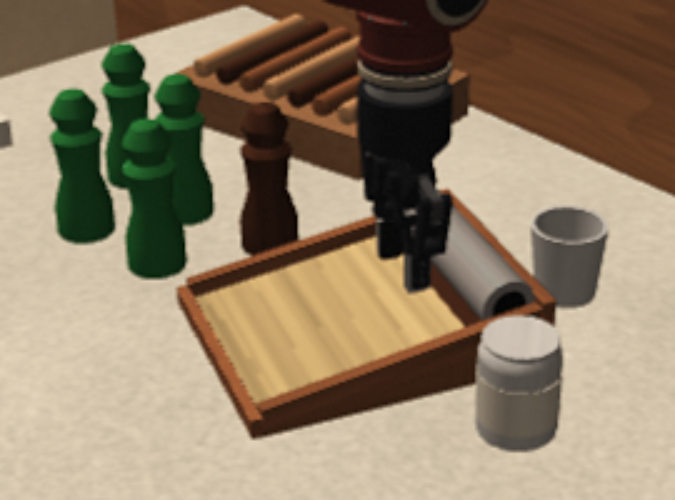

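The pin has rolled over the crest and lies against the rail, its near end at crop (510,295). The fingers no longer touch it, so I'll back away and lift.

Call:
jog_arm --pt "0 0 0 0.5 0 -0.2 0.6" --pt "0 0 0 1.0 0 -0.5 0.6" --pt "0 0 0 1.5 0 -1.5 0.6" --pt "0 0 0 1.5 0 -2.5 0.6" --pt "0 0 0 1.5 0 -2.5 0.6" --pt "0 0 0 2 0 -2.5 0.6" --pt "0 0 0 2.5 0 -2.5 0.6" --pt "0 0 0 2.5 0 -2.5 0.6" --pt "0 0 0 2.5 0 -2 0.6" --pt "0 0 0 2 0 -1 0.6" --pt "0 0 0 0 0 0 0.6" --pt "0 0 0 0 0 0 0.6"

```text
t: 12.62
tool_pos: [0.449, 0.1603, 0.2473]
tool_rot: [0.531, 3.094, 0.001]
contact_force: [1.1, -0.4, -0.4]
opening: 0.0515
```

Call:
jog_arm --pt "0 0 0 0 2 -1 0.6" --pt "0 0 0 0 3 -1 0.6" --pt "0 0 0 0 3 0 0.6" --pt "0 0 0 0 3 0 0.6" --pt "0 0 0 0 3 0 0.6" --pt "0 0 0 0 3 0 0.6" --pt "0 0 0 0 2 0 0.6" --pt "0 0 0 0 1 0 0.6" --pt "0 0 0 0 0 0 0.6" --pt "0 0 0 0 0 0 0.6"

```text
t: 13.45
tool_pos: [0.5163, 0.3477, 0.2649]
tool_rot: [-0.533, -3.094, 0.003]
contact_force: [0.5, 0.2, 0.5]
opening: 0.0511
```

```bash
python3 - <<'E'
from h import *
O=np.array([.5807,.1145]);u=np.array([.9424,-.3344]);w=np.array([.3344,.9424])
for k in (0,1):
    a,d=vision.get_image("top"); P=cloud("top",d); q=P[...,:2]-O;x,y=q@u,q@w
    hsv=cv2.cvtColor(a,cv2.COLOR_RGB2HSV)
    m=(d>0)&(abs(y)<.091)&(x>.03)&(x<.114)&(hsv[...,1]<60)&(P[...,2]>.05)
    (c,s,t)=cv2.minAreaRect(np.c_[x[m],y[m]].astype(np.float32)); print(m.sum(),c,s,t,np.percentile(P[...,2][m],99))
    X=np.polyfit(y[m],x[m],1); print("slope rad",X[0])
a2=cv2.resize(a[150:370,200:450],None,fx=2,fy=2)
b,_=vision.get_image("side"); b2=cv2.resize(b[160:380,150:400],(500,440))
old=np.load("pics/top0.npz")["im"]; df=np.abs(a.astype(int)-old).sum(2)
for n,(u0,u1,v0,v1) in dict(mill=(225,262,218,260),tin=(392,430,255,296),cup=(348,384,170,210)).items(): print(n,"changed px",(df[v0:v1,u0:u1]>60).sum())
cv2.imwrite("pics/end.png",cv2.resize(np.hstack([a2,b2]),(800,352))[:,:,::-1]); print(ctrl.get_obs()["t"])
E
```

```text
1860 (0.0888061672449112, -0.0014229342341423035) (0.045767348259687424, 0.1790439337491989) 0.03717992454767227 0.08335822150747588
slope rad -0.0023394285320451603
1858 (0.0888509452342987, -0.001425519585609436) (0.045036040246486664, 0.17910858988761902) 0.25889238715171814 0.08333256557571572
slope rad -0.0020770543773516643
mill changed px 3
tin changed px 5
cup changed px 1
13.6
```

View pics/end.png

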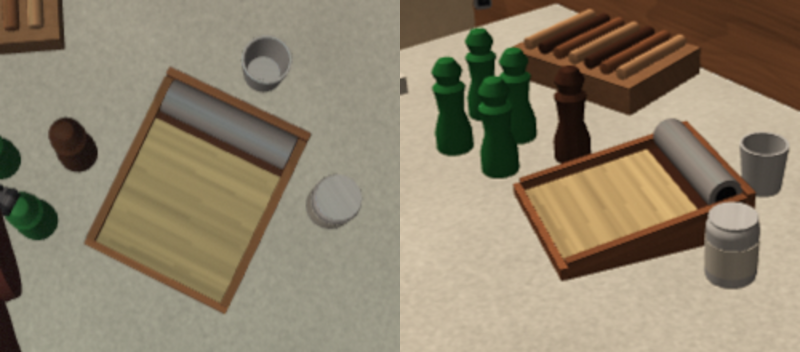

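The pin lies in the seat against the rail, at about (230,125) in the left half of the picture, square and still. The mill, tin and cup are unchanged, so I'm handing in.

```bash
python3 -c "
from station import ctrl; print(ctrl.finish_job())"
```

```text
the job is handed in; nothing more can be done
None
```

I pushed the pin up the slope with two half-open fingertips at 14–30 mm/s. It went over the crest and rolled the last stretch by itself to the stop rail. I then backed the hand away and handed the job in at about 13.6 s; no verdict is reported.

**Last checks from the top camera:**
- **Pin position:** the axis is at stand x ≈ 0.089 m (allowed 0.086–0.095). Its top is at z ≈ 0.083 m, so the axis is at about 0.059 m (allowed 0.053–0.061). Calibration is only good to about 2 mm, so neither has much margin.
- **Squareness and rest:** it is about 0.002 rad off square (limit 0.06), and two readings in a row agreed within 0.1 mm.
- **Forces:** the readings between moves never passed about 5 N at the wrist. Force and pin speed were not tracked in between.
- **Bystanders:** the mill, tin and cup look unmoved; at most 5 pixels changed around each.

No check failed. My first attempt to measure the bystanders from depth gave unusable numbers, so I placed them by casting rays from the image instead.

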